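Find the high spot of a worn dryer roller with a dial indicator

ROBOT

A 7-joint arm with a two-finger parallel gripper is mounted at the origin on a cart in front of the work surface, level with it; the furniture and walls round the work are solid. World frame = base frame: x ahead of the robot, y to its left, z up, the work surface at z = 0. Lengths are in m, angles in rad, forces in N, time in s.
With the tool pointing down it reaches from about 0.425 to 0.925 m from the base axis. Payload 6.8 kg.
Tool frame: the origin (TCP) lies midway between the tips of the shut fingers; the grasp point (between the pads) lies 19 mm behind it (grip_point_offset is the z of the grasp point in the tool frame, in m); z points along the fingers, y is the line along which they close (so a half turn about z gives the same grasp; the last joint's range is limited). The gripper opens to 85 mm and grips with 20 to 120 N. Pads are 22 mm wide; open, the fingers measure 114 mm over their backs; the gripper's body (76 mm by 85 mm) begins 54 mm behind the grasp point. The pads swing forward as they close: fully open they stand 13 mm farther back than shut.
Start: joints at [-1.342, 0.477, 0.022, 1.555, -0.011, 1.109, -0.083], TCP at [0.223, 0.637, 0.231] pointing down, gripper open.
Joint ranges: [-2.96, 2.96], [-0.34, 2.1], [-1.41, 1.46], [0.24, 2.44], [-1.37, 4.51], [0.17, 1.92], [-2.96, 2.96]. Speed limits (rad/s): [2.39, 2.39, 3.14, 3.14, 3.14, 3.14, 3.14].

INTERFACE

Orientations are given as a rotation vector (axis times angle).
In Python, from bench import get_obs, grab_frame, calibration, hand_in, grip_point_offset gives the robot as it stands.
- The arm moves only by the shell command python3 -m pendant 'ROWS' [OPENING] [FORCE]. ROWS is a JSON object of lists of equal length, an entry for each row: "translation": the shift along the world's x, y, z in units of 25 mm (1.0 is 25 mm), a list of three; "delta_rot": the turn, a rotation vector about the world's x, y, z in units of 5 degrees (1.0 is 5 degrees), a list of three. In form: {"translation": [[dx, dy, dz], ...], "delta_rot": [[rx, ry, rz], ...]}. A call has 1 to 12 rows; each row is the pose to reach, as a shift and turn from the pose commanded when the call began; what a row does not reach only later rows make up. A row lasts 1/8 s, in which the tool goes at most 62.5 mm and 10.7 degrees, less where a joint would pass 70% of its speed; a pose out of reach is approached as far as the arm can. A call with a gripper value outside its range is refused whole. OPENING is the opening, from 0 (shut) to 1 (fully open), set as the call begins (- or left out, the last holds). The fingers move at their own pace and stop on an object; FORCE is the grip in N (left out, the last holds). Time passes only in rows, so rows that repeat a pose let the fingers close. It gives the time, the measured TCP pose, the force, the opening and the grip force at its end, in the units of the state.
- get_obs(): the state, without advancing time (a new reading comes with each control period).
- grab_frame(name): name is "scene" or "top"; returns (picture, depth): 384x512x3 uint8, red, green, blue; 384x512 float32, m along the optical axis (not along the pixel's ray), 0 where there is no reading.
- calibration(name): a dict with "K" (3x3 intrinsics, pixels), "rvec" (rotation vector, rad) and "tvec" (3), from world to camera coordinates, as OpenCV has them. Camera axes: x right, y down, z forward; pixel columns grow to the right and rows downward; lengths in m; the calibration is good to about 2 mm. A picture is of the moment at which its call begins. calibration takes no time and is no camera call.
- hand_in(): hands the job in; it is judged then, once.
The state is a dict: "clock": time; "joints": joint angles; "qvel": joint speeds; "tau": joint torques, N m; "tcp_pos": TCP position; "orientation": TCP orientation; "contact_force": force on the tool from outside, world axes, zero at the start; "moment": the same for the moment, N m; "grip_width": finger opening in m; "gripper_force": force on a finger pad.
Only numpy, scipy, OpenCV 4.12 (cv2) and the standard library are available. Lean on these libraries where they do the work, as an engineer would, in place of code of your own. Each camera call takes 0.05 s, during which the arm holds its last target. There are 200 camera calls.

TASK

Push the dial indicator down by its black knob until its plunger rests on the red roller and the pointer stands in the green band at the top of the dial. Then turn the spindle in its V-blocks by stroking the black rubber pulley lightly with a closed gripper, until the roller's highest spot is under the plunger (the pointer is as far clockwise as it will go in a full turn), and leave it there. Be gentle with the indicator and the pulley, keep the spindle seated in the V-blocks and leave the other things where they are.

Things in the scene. Friction and masses are not known exactly. Their poses are not given: they have to be found in the camera images.
- fixture: Fixed blue base plate 150 x 230 x 12 mm with two steel V-blocks (at its y = -92 and +92 mm) and a column (x = +50, y = +55). Origin on the worktop under the spindle's middle; y along the spindle, x across it away from the robot, z up. The spindle's axis lies 75 mm above the origin.
- spindle: Loose steel spindle, 16 mm thick, 230 mm long, about 0.7 kg, lying along its y in the V-blocks; origin at its middle. It carries the pulley and, at y = +55 mm, the red roller (56 mm across, 24 wide), worn 3 mm off-centre: its rim is 3 mm above average at the high spot, 3 below opposite. All turn as one. Where the high spot is at the start is unknown.
- pulley_centre (a point): Middle of the black rubber pulley (48 mm across, 26 wide) on the spindle's axis, at fixture y = -55 mm. Rim true to 1 mm, firm, grippy. Closed fingertips pressed on its top with 3 to 8 N and drawn along fixture x turn it like a wheel under a board, about 1 rad per 24 mm less some slip; it stays as left. Over 25 N is too much.
- carriage: The indicator's carriage: slides down the column from its top position by up to 50 mm, takes 5 to 8 N to push, stays where left; over 25 N is too much. Origin: on the fixture's origin when fully up, lower by its travel. Carries the plunger and a 72 mm dial that leans back 45 degrees towards the robot, 72 mm in front of the knob, its top edge 17 mm below the knob's top.
- push_knob (a point): Centre of the flat top of the black push knob, 30 mm in diameter, on top of the carriage, at fixture x = +50, y = +55 mm; 203 to 215 mm above the worktop at the start.
- plunger_tip (a point): Lowest point of the plunger's brass ball tip, above the roller's middle; 85 mm below the knob's top while free. Sprung: 0.6 N at first touch, 2.6 N at its full travel of 20 mm. As the carriage is lowered, the tip stops on the roller and then follows its rim: about 99.5 to 105.5 mm above the worktop, highest at the high spot.
- needle (a joint): The dial's pointer, in rad: 0 with the plunger free (pointer low left), growing clockwise by 0.28 rad for each mm that the plunger is pushed in, straight up at 2.8, end of travel at 5.6. The green band runs from 2.2 to 3.4 (centred straight up), the red band from 5.0. At 5.5 the plunger is bottomed.
- mug_mid (a point): Middle of the loose black and white mug, 97 mm high, half-way up; a bystander.
- tape_mid (a point): Middle of the loose tan roll of tape, 92 mm across and 48 mm high, half-way up; a bystander.
- peg_mid (a point): Middle of the loose green clothes peg, 72 mm long; a bystander.

How it is judged:
By the outcome, as a careful person would: the job done as asked, in the order asked, and still so for the second after the job is handed in, with the robot touching nothing.
It also fails if it takes over 72 s, if anything falls off the work surface, if the arm or the gripper's body presses on something with over 40 N, if the wrist force passes 120 N, or if a joint passes its speed limit or range.

## Working session

There is one attempt and no reset: what is moved stays moved. The work goes in short steps, Python scripts to look and compute and a shell command to move; the robot and the scene stay as the last step left them, time stands still between calls to the robot, and variables do not carry over. Pictures are saved under pics/ and viewed, at most 10 in all, crops included, and the job is handed in when it is done.

```bash
mkdir -p pics; cat > h.py <<'E'
import numpy as np,cv2
from bench import *
def cam(n):
    c=calibration(n);R=cv2.Rodrigues(np.array(c["rvec"],float))[0];return np.array(c["K"]),R,np.array(c["tvec"],float).ravel()
def unproj(n,u,v,d):
    K,R,t=cam(n);p=np.linalg.inv(K)@np.array([u,v,1.])*d;return R.T@(p-t)
def onz(n,u,v,z):
    K,R,t=cam(n);r=R.T@np.linalg.inv(K)@np.array([u,v,1.]);c=-R.T@t;return c+r*(z-c[2])/r[2]
def proj(n,P):
    K,R,t=cam(n);q=K@(R@np.array(P,float)+t);return q[:2]/q[2]
E
python3 - <<'E'
from h import *
o=get_obs();print({k:np.round(v,3) for k,v in o.items()},grip_point_offset)
for n in("scene","top"):
    p,d=grab_frame(n);np.savez(f"pics/{n}0.npz",p=p,d=d)
    cv2.imwrite(f"pics/{n}0.png",cv2.resize(p[:,:,::-1],(800,600),interpolation=cv2.INTER_CUBIC))
    K,R,t=cam(n);print(n,-R.T@t,R[2],K[0,0])
E
```

```text
{'clock': np.float64(0.0), 'joints': array([-1.342,  0.478,  0.022,  1.556, -0.012,  1.109, -0.083]), 'qvel': array([ 0.001,  0.001,  0.001,  0.001, -0.001,  0.   , -0.002]), 'tau': array([-1.0000e-03, -5.9645e+01,  1.6070e+00, -2.8120e+01,  1.2000e-02,
        1.0000e-02,  0.0000e+00]), 'tcp_pos': array([0.223, 0.637, 0.23 ]), 'orientation': array([-5.260e-01, -3.097e+00,  3.000e-03]), 'contact_force': array([ 0.261, -0.859,  0.653]), 'moment': array([ 0.047, -0.023,  0.006]), 'gripper_force': np.float64(0.0), 'grip_width': np.float64(0.085)} -0.0187
scene [-0.42862019 -0.55952245  0.66644732] [ 0.7855998   0.46783309 -0.4049261 ] 471.7515010738177
top [0.30330629 0.0142247  1.13453661] [ 0.22768253 -0.0173953  -0.97358003] 357.60676325276137
```

View pics/scene0.png

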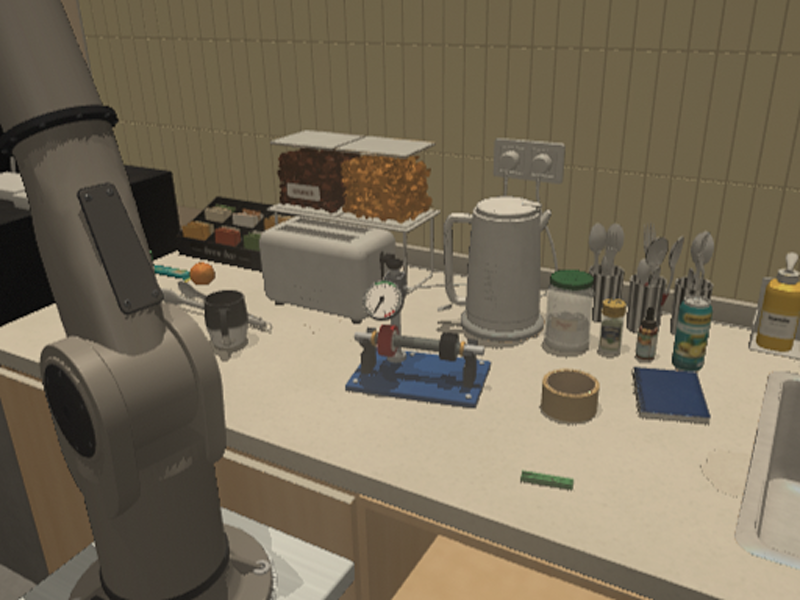

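View pics/top0.png

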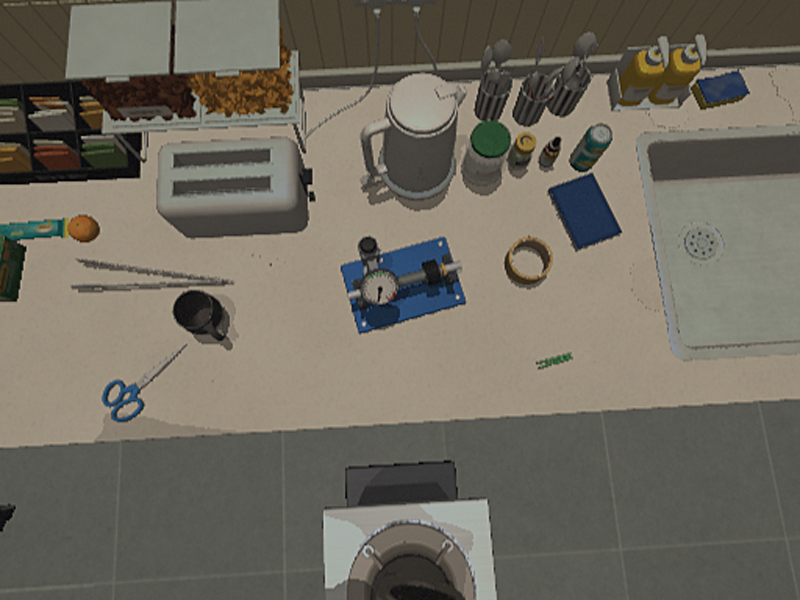

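The fixture sits mid-table in the top view: knob about (369,243), pulley (432,271) and dial (380,288), in 800x600 pixels. The toaster and kettle stand behind it. I'll enlarge these for exact points.

```bash
python3 - <<'E'
from h import *
a=np.load("pics/top0.npz")["p"][140:220,205:305]
b=np.load("pics/scene0.npz")["p"][155:265,215:320]
a=cv2.resize(a,None,fx=6,fy=6,interpolation=cv2.INTER_CUBIC)[:, :, ::-1]
b=cv2.resize(b,None,fx=5,fy=5,interpolation=cv2.INTER_CUBIC)[:, :, ::-1]
cv2.imwrite("pics/a.png",a);cv2.imwrite("pics/b.png",b)
E
```

```text
(no output)
```

View pics/a.png

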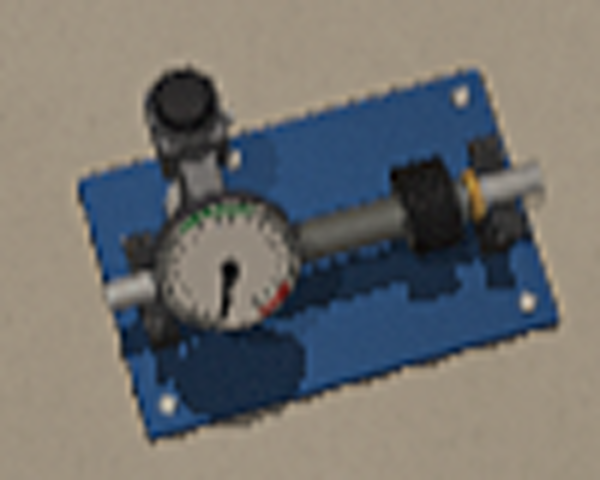

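View pics/b.png

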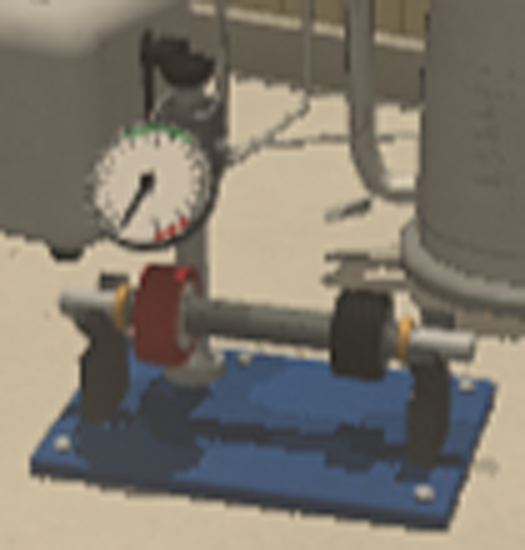

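The top crop shows plate corners at (80,182), (480,70), (557,322) and (150,438), the knob top at (185,98) and the pulley at (427,203). The scene crop shows the pointer low left (plunger free).

```bash
python3 - <<'E'
from h import *
f=lambda x,y:((x+.5)/6-.5+205,(y+.5)/6-.5+140)
C=[onz("top",*f(*c),.012)[:2] for c in[(80,182),(480,70),(557,322),(150,438)]]
L=np.array([[75,115],[75,-115],[-75,-115],[-75,115]])/1000
C=np.array(C);print(np.round(C,4)); o=C.mean(0)
H=L.T@(C-o);yaw=np.arctan2(H[0,1]-H[1,0],H[0,0]+H[1,1])
R=np.array([[np.cos(yaw),-np.sin(yaw)],[np.sin(yaw),np.cos(yaw)]])
print("o",o,"yaw",yaw,np.degrees(yaw),"res",np.round(C-(L@R.T+o),4).tolist())
k=o+R@[.05,.055];p=o+R@[0,-.055];print("knob",k,"pulley",p)
d=np.load("pics/top0.npz")["d"]
u,v=f(185,98);dd=d[round(v)-1:round(v)+2,round(u)-1:round(u)+2];print(dd,unproj("top",u,v,np.median(dd)))
for z in(.203,.209,.215):print((proj("top",[*k,z])-[205,140]+.5)*6-.5,onz("top",u,v,z))
u,v=f(427,203);print("pul img",d[round(v),round(u)],unproj("top",u,v,d[round(v),round(u)]))
# other camera depth near knob
n=np.load("pics/scene0.npz");g=lambda x,y:((x+.5)/5-.5+215,(y+.5)/5-.5+155)
u,v=g(187,63);print("scene knob",n["d"][round(v)-2:round(v)+3,round(u)],unproj("scene",u,v,n["d"][round(v),round(u)]), (proj("scene",[*k,.209])-[215,155]+.5)*5-.5)
E
```

```text
[[ 0.6293  0.103 ]
 [ 0.6803 -0.1191]
 [ 0.5364 -0.1488]
 [ 0.4867  0.0715]]
o [ 0.58316841 -0.02333885] yaw 0.21968935178660848 12.587272661337497 res [[-0.002, -0.0022], [-0.0012, 0.0001], [0.0013, 0.0031], [0.0018, -0.001]]
knob [0.61998071 0.04123556] pulley [ 0.59515436 -0.07701693]
[[0.9766593  0.97349006 0.97394866]
 [0.97283775 0.9737849  0.97282714]
 [0.97309506 0.97308713 0.9731816 ]] [0.60966474 0.03864178 0.20615491]
[178.49326053  78.9474447 ] [0.61070584 0.03872476 0.203     ]
[177.8902017   74.69431439] [0.60872589 0.03856696 0.209     ]
[177.27985597  70.38979252] [0.60674594 0.03840915 0.215     ]
pul img 1.0709298 [ 0.5822137  -0.07643674  0.10139058]
scene knob [1.5026897 1.2884665 1.2812405 1.2791466 1.2687811] [0.60676465 0.04023432 0.20400177] [197.14010915  46.33977944]
```

```bash
python3 - <<'E'
from h import *
f=lambda x,y:((x+.5)/6-.5+205,(y+.5)/6-.5+140)
d=np.load("pics/top0.npz")["d"]
for c in[(440,110),(540,310),(160,410),(300,330),(120,220),(30,100),(560,440)]:
    u,v=f(*c);D=d[round(v),round(u)];print(c,D,unproj("top",u,v,D),onz("top",u,v,.012))
# cloud of tall region: knob
for n in("top","scene"):
    z=np.load(f"pics/{n}0.npz");d=z["d"];K,R,t=cam(n);v,u=np.mgrid[:384,:512]
    P=np.stack([(u-K[0,2])/K[0,0]*d,(v-K[1,2])/K[1,1]*d,d],-1)-t;P=P@R
    m=(abs(P[...,0]-.61)<.045)&(abs(P[...,1]-.04)<.04)&(P[...,2]>.199)&(P[...,2]<.225)&(d>0)
    Q=P[m];print(n,len(Q),Q.mean(0),Q.min(0),Q.max(0),np.median(Q[:,2]))
    m=(abs(P[...,0]-.588)<.04)&(abs(P[...,1]+.077)<.03)&(P[...,2]>.085)&(P[...,2]<.11)&(z["p"].max(-1)<45)
    Q=P[m];print(" pulley",len(Q),Q.mean(0),Q.min(0),Q.max(0)); q=Q[Q[:,2]>np.percentile(Q[:,2],70)];print(q.mean(0))
E
```

```text
(440, 110) 1.1752939 [ 0.6584723  -0.09532959  0.01236579] [ 0.65858807 -0.0953653   0.012     ]
(540, 310) 1.1504779 [ 0.54351587 -0.14032772  0.01177542] [ 0.54346783 -0.14029681  0.012     ]
(160, 410) 1.1345146 [0.50092092 0.06543725 0.01453415] [0.50136804 0.06555313 0.012     ]
(300, 330) 1.1479477 [ 0.54033736 -0.01119977  0.01132379] [ 0.54019466 -0.01118447  0.012     ]
(120, 220) 1.1626452 [0.60718624 0.08238022 0.01018872] [0.60669671 0.08227042 0.012     ]
(30, 100) 1.1847233 [0.68034989 0.12944053 0.00378084] [0.67760926 0.12860306 0.012     ]
(560, 440) 1.1458696 [ 4.74436619e-01 -1.46349780e-01  4.61390965e-04] [ 0.47269546 -0.14471602  0.012     ]
top 90 [0.61064892 0.03960275 0.20553828] [0.5972004  0.02594193 0.19944648] [0.6246727  0.05365608 0.20876479] 0.2057731837364219
 pulley 120 [ 0.58479081 -0.0779393   0.09571461] [ 0.56511948 -0.10198796  0.08502974] [ 0.61432182 -0.06161344  0.10353786]
[ 0.5873719  -0.07822443  0.1005192 ]
scene 47 [0.6034725  0.03779702 0.20301208] [0.59264883 0.02609038 0.19905989] [0.62098885 0.05460541 0.2058841 ] 0.20349100923160185<stdin>:13: RuntimeWarning: Mean of empty slice.
  ret = um.true_divide(
Traceback (most recent call last):
ValueError: zero-size array to reduction operation minimum which has no identity
```

Knob top is at about (0.611, 0.040, 0.206), which is inside the allowed height. The pulley top is at (0.587, -0.078, 0.099) and the yaw is 12.6°. I'll close the gripper, align the tool and go above the knob.

```bash
python3 -m pendant '{"translation":[[0.5,-1,2],[1.8,-3,2.5],[3.1,-5,2.5],[4.4,-7,2.5],[5.7,-9,2.5],[7,-11,2.5],[8.3,-13,2.5],[9.6,-15,2.5],[11,-17,2.5],[12.3,-19,2.5],[13.6,-21,2.5],[14.9,-23,2.5]],"delta_rot":[[0,0,0.5],[0,0,1],[0,0,1.6],[0,0,2.2],[0,0,2.8],[0,0,3.4],[0,0,4],[0,0,4.6],[0,0,5.2],[0,0,5.8],[0,0,6.4],[0,0,6.4]]}' 0 20
python3 -m pendant '{"translation":[[0.6,-0.9,0],[0.6,-0.9,-1],[0.6,-0.9,-1],[0.6,-0.9,-1]],"delta_rot":[[0,0,0],[0,0,0],[0,0,0],[0,0,0]]}'
```

```text
clock: 1.6
tcp_pos: [0.5961, 0.0605, 0.2936]
orientation: [0.349, -3.122, -0.0]
contact_force: [0.1, 0.5, -0.1]
grip_width: 0.0001
gripper_force: 0.0
clock: 2.1
tcp_pos: [0.6105, 0.0402, 0.2692]
orientation: [0.349, -3.122, -0.0]
contact_force: [0.4, -0.2, 0.7]
grip_width: 0.0001
gripper_force: 0.0
```

```bash
python3 -m pendant '{"translation":[[0,0,-1],[0,0,-1.9],[0,0,-2.2],[0,0,-2.3],[0,0,-2.4],[0,0,-2.5],[0,0,-2.6]],"delta_rot":[[0,0,0],[0,0,0],[0,0,0],[0,0,0],[0,0,0],[0,0,0],[0,0,0]]}'
python3 - <<'E'
from h import *
o=get_obs();print(o["tcp_pos"],o["contact_force"])
for n,r,k in(("scene",(130,280,190,340),5),("top",(120,230,190,320),5)):
    p,d=grab_frame(n);p=p[r[0]:r[1],r[2]:r[3]]
    cv2.imwrite(f"pics/c_{n}.png",cv2.resize(p,None,fx=4,fy=4,interpolation=cv2.INTER_CUBIC)[:,:,::-1])
a=cv2.imread("pics/c_scene.png");b=cv2.imread("pics/c_top.png")
E
```

```text
clock: 2.98
tcp_pos: [0.6109, 0.0396, 0.2044]
orientation: [-0.347, 3.121, 0.0]
contact_force: [-2.1, 0.3, 5.9]
grip_width: 0.0001
gripper_force: 2.5
[0.61090718 0.03964306 0.2044411 ] [-2.05918279  0.27454519  5.9408399 ]
```

View pics/c_scene.png

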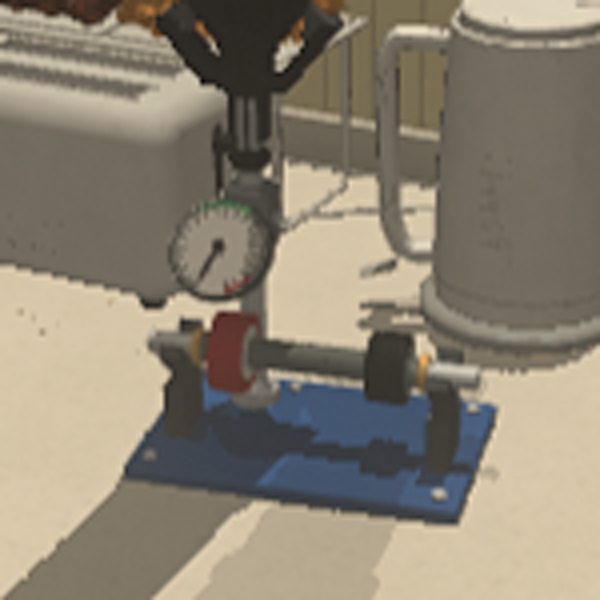

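The fingers rest squarely on the knob, and the dial hub shows at full-frame (244.5,191.5) with the pointer still low left. I'll build a pointer reader from the dial geometry.

```bash
cat > needle.py <<'E'
from h import *
yaw=np.radians(12.7);X=np.array([np.cos(yaw),np.sin(yaw),0]);Y=np.array([-np.sin(yaw),np.cos(yaw),0]);Z=np.array([0,0,1.])
U=(X+Z)/2**.5;Rt=-Y
KN=np.array([.611,.0396,0])
def rectify(n,p,zk,off=(0,0),N=160,half=.040):
    # dial-plane patch: N px square, centre + plane offset (m right, up)
    C=KN+Z*zk-.072*X-Z*(.017+.036*.7071)+off[0]*Rt+off[1]*U
    q=[C+sx*half*Rt+sy*half*U for sx,sy in((-1,1),(1,1),(1,-1),(-1,-1))]
    H=cv2.getPerspectiveTransform(np.float32([[0,0],[N,0],[N,N],[0,N]]),np.float32([proj(n,a) for a in q]))
    return cv2.warpPerspective(p,H,(N,N),flags=cv2.INTER_CUBIC|cv2.WARP_INVERSE_MAP)
def white_centre(im):
    g=im.astype(int);m=((g.min(-1)>95)).astype(np.uint8)
    n,l,s,c=cv2.connectedComponentsWithStats(m);i=1+np.argmax(s[1:,4]);
    x,y,w,h=s[i,:4];return (x+w/2,y+h/2,w,h)
def read(n,im,c,half=.040):
    N=im.shape[0];g=cv2.cvtColor(im,cv2.COLOR_RGB2GRAY).astype(np.float32)
    a=np.arange(-3.14,3.14,.02);r=np.arange(.009,.0235,.001)*N/(2*half)
    s=cv2.remap(g,np.float32(c[0]+np.outer(np.sin(a),r)),np.float32(c[1]-np.outer(np.cos(a),r)),cv2.INTER_LINEAR).mean(1)
    w=np.median(s)-s;i=np.argmax(w);dd=np.angle(np.exp(1j*(a-a[i])));k=(abs(dd)<.35);ww=np.clip(w-.3*w[i],0,None)*k
    return 2.8+a[i]+(ww*dd).sum()/ww.sum(), w[i]
E
python3 - <<'E'
from needle import *
out=[]
for n in("scene","top"):
    p,d=grab_frame(n);im=rectify(n,p,.2045);c=white_centre(im);print(n,c,read(n,im,(80,80)),read(n,im,c))
    out.append(cv2.resize(im,(390,390),interpolation=cv2.INTER_CUBIC))
cv2.imwrite("pics/r.png",np.hstack(out)[:,:,::-1])
E
```

```text
scene (np.float64(73.0), np.float64(84.0), np.int32(112), np.int32(128)) (np.float64(0.18965724275755358), np.float32(65.85996)) (np.float64(0.01742201274778275), np.float32(71.73069))Traceback (most recent call last):
  File "<stdin>", line 4, in <module>
  File "needle.py", line 13, in white_centre
    n,l,s,c=cv2.connectedComponentsWithStats(m);i=1+np.argmax(s[1:,4]);
                                                    ~~~~~~~~~^^^^^^^^^
    return _wrapfunc(a, 'argmax', axis=axis, out=out, **kwds)
    return bound(*args, **kwds)
ValueError: attempt to get argmax of an empty sequence
```

```bash
python3 -m pendant '{"translation":[[0,0,-0.08],[0,0,-0.16],[0,0,-0.24],[0,0,-0.32],[0,0,-0.4],[0,0,-0.46],[0,0,-0.52],[0,0,-0.52]],"delta_rot":[[0,0,0],[0,0,0],[0,0,0],[0,0,0],[0,0,0],[0,0,0],[0,0,0],[0,0,0]]}'
cat > rd.py <<'E'
from needle import *
import sys
zk=float(sys.argv[1]) if len(sys.argv)>1 else get_obs()["tcp_pos"][2]
p,d=grab_frame("scene");im=rectify("scene",p,zk);c=white_centre(im);v,w=read("scene",im,c);v2,_=read("scene",im,(73,84))
o=get_obs();print("needle",round(v,3),round(v2,3),"contrast",w,"c",c,"tcp",o["tcp_pos"].round(4),"F",np.round(o["contact_force"],1),"knob-rim mm",(zk-.085+v2/280)*1000)
cv2.imwrite("pics/last.png",cv2.resize(im,(480,480),interpolation=cv2.INTER_CUBIC)[:,:,::-1])
E
python3 rd.py
```

```text
clock: 4.18
tcp_pos: [0.6108, 0.0396, 0.1907]
orientation: [-0.347, 3.122, -0.0]
contact_force: [2.3, 0.1, 3.2]
grip_width: 0.0002
gripper_force: 1.4
needle -0.086 0.032 contrast 71.00222 c (np.float64(69.0), np.float64(85.0), np.int32(104), np.int32(126)) tcp [0.6108 0.0396 0.1907] F [2.4 0.1 2.3] knob-rim mm 105.77386654443528
```

```bash
python3 -m pendant '{"translation":[[0,0,-0.08],[0,0,-0.16],[0,0,-0.22],[0,0,-0.28],[0,0,-0.28]],"delta_rot":[[0,0,0],[0,0,0],[0,0,0],[0,0,0],[0,0,0]]}'
python3 rd.py
```

```text
clock: 4.85
tcp_pos: [0.6107, 0.0396, 0.1838]
orientation: [-0.348, 3.122, 0.0]
contact_force: [3.4, 0.8, 4.6]
grip_width: 0.0004
gripper_force: 2.0
needle 0.656 0.592 contrast 58.462746 c (np.float64(72.5), np.float64(87.0), np.int32(111), np.int32(122)) tcp [0.6107 0.0396 0.1837] F [2.5 1.  4.1] knob-rim mm 100.88826023368433
```

View pics/last.png

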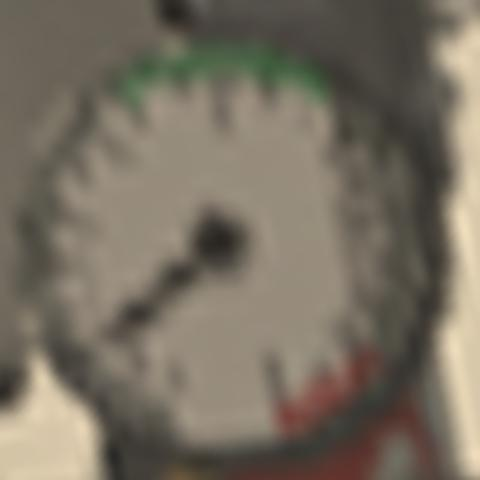

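The hub sits at (72.3,80) in the patch, with the pointer at about 0.5. The plunger has touched and the rim reads about 100.7 mm, so it starts near the low spot. I'll go on gently to the lower half of the green band.

```bash
sed -i 's/(73,84)/(72.3,80)/' rd.py; python3 rd.py; python3 -m pendant '{"translation":[[0,0,-0.06],[0,0,-0.12],[0,0,-0.18],[0,0,-0.22],[0,0,-0.24],[0,0,-0.24]],"delta_rot":[[0,0,0],[0,0,0],[0,0,0],[0,0,0],[0,0,0],[0,0,0]]}'
python3 rd.py
```

```text
needle 0.656 0.482 contrast 58.970833 c (np.float64(72.5), np.float64(87.0), np.int32(111), np.int32(122)) tcp [0.6107 0.0396 0.1837] F [2.8 0.8 3.7] knob-rim mm 100.45851382808945
clock: 5.7
tcp_pos: [0.6107, 0.0396, 0.178]
orientation: [-0.348, 3.122, 0.0]
contact_force: [2.7, 0.1, 6.4]
grip_width: -0.0
gripper_force: 2.8
needle 2.216 2.074 contrast 66.99395 c (np.float64(72.5), np.float64(87.0), np.int32(113), np.int32(122)) tcp [0.6107 0.0396 0.178 ] F [ 2.6 -0.2  5.8] knob-rim mm 100.44793041977294
```

```bash
python3 -m pendant '{"translation":[[0,0,-0.03],[0,0,-0.05],[0,0,-0.05],[0,0,-0.05]],"delta_rot":[[0,0,0],[0,0,0],[0,0,0],[0,0,0]]}'
python3 rd.py
```

```text
clock: 6.25
tcp_pos: [0.6107, 0.0396, 0.1768]
orientation: [-0.347, 3.122, 0.0]
contact_force: [2.3, 0.4, 6.0]
grip_width: 0.0
gripper_force: 3.0
needle 2.5 2.432 contrast 69.83591 c (np.float64(72.0), np.float64(85.0), np.int32(114), np.int32(126)) tcp [0.6108 0.0396 0.1768] F [2.2 0.3 6.2] knob-rim mm 100.50622494846296
```

View pics/last.png

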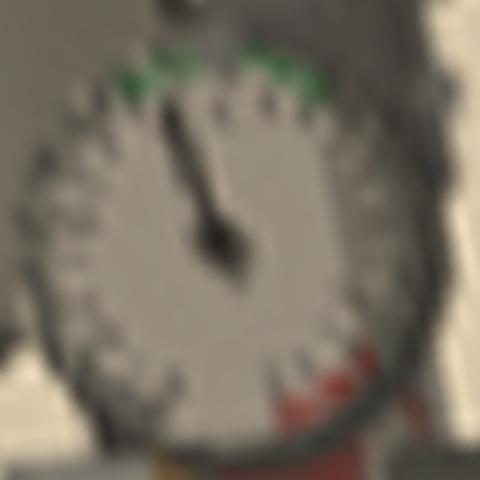

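The pointer lies in the green band at about 2.43, left of straight up. I'll lift off and go to the pulley.

```bash
python3 -m pendant '{"translation":[[0,0,0.5],[0,0,2],[0,0,3.2],[-0.4,-1.5,3.3],[-0.8,-3,3.3],[-1.1,-4.2,3.3],[-1.3,-4.8,3.1],[-1.3,-4.8,1.3],[-1.3,-4.8,-0.5],[-1.3,-4.8,-2],[-1.3,-4.8,-2.6],[-1.3,-4.8,-2.6]],"delta_rot":[[0,0,0],[0,0,0],[0,0,0],[0,0,0],[0,0,0],[0,0,0],[0,0,0],[0,0,0],[0,0,0],[0,0,0],[0,0,0],[0,0,0]]}'
python3 rd.py .1768; python3 - <<'E'
from h import *
p,d=grab_frame("scene");cv2.imwrite("pics/s2.png",cv2.resize(p[140:270,220:330],None,fx=4.5,fy=4.5,interpolation=cv2.INTER_CUBIC)[:,:,::-1])
E
```

```text
clock: 7.8
tcp_pos: [0.5775, -0.0799, 0.1109]
orientation: [0.348, -3.12, -0.001]
contact_force: [0.5, 0.3, 1.0]
grip_width: -0.0001
gripper_force: 0.0
needle 2.49 2.423 contrast 124.88835 c (np.float64(70.0), np.float64(80.0), np.int32(140), np.int32(160)) tcp [ 0.5785 -0.0802  0.1121] F [ 0.2 -0.4  1. ] knob-rim mm 100.45445819587643
```

View pics/s2.png

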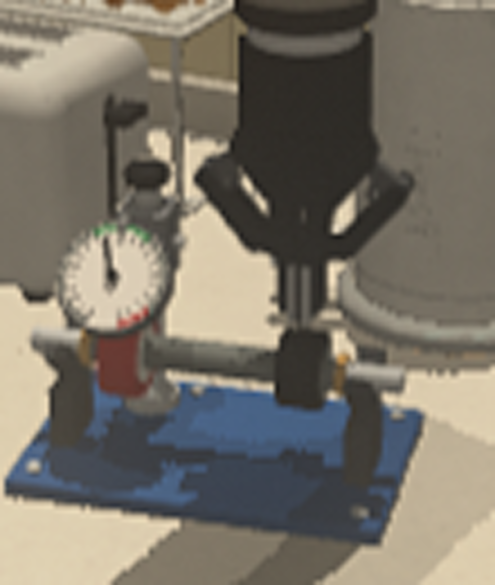

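The fingers are over the pulley's middle and the pointer holds at 2.42. Next is a careful descent to find the contact height.

```bash
Q='grep -E "tcp|contact"'
python3 -m pendant '{"translation":[[0,0,-0.2],[0,0,-0.36],[0,0,-0.4],[0,0,-0.4]],"delta_rot":[[0,0,0],[0,0,0],[0,0,0],[0,0,0]]}' | eval $Q
python3 -m pendant '{"translation":[[0,0,-0.03],[0,0,-0.03]],"delta_rot":[[0,0,0],[0,0,0]]}' | eval $Q
python3 -m pendant '{"translation":[[0,0,-0.03],[0,0,-0.03]],"delta_rot":[[0,0,0],[0,0,0]]}' | eval $Q
```

```text
tcp_pos: [0.578, -0.0804, 0.1016]
contact_force: [0.1, -0.2, 0.8]
tcp_pos: [0.5781, -0.0804, 0.1008]
contact_force: [-0.6, 0.1, -0.9]
tcp_pos: [0.578, -0.0804, 0.1]
contact_force: [-0.0, 0.1, 0.2]
```

```bash
Q='grep -E "tcp|contact"'
python3 -m pendant '{"translation":[[0,0,-0.03],[0,0,-0.03]],"delta_rot":[[0,0,0],[0,0,0]]}' | eval $Q
python3 -m pendant '{"translation":[[0,0,-0.02],[0,0,-0.02]],"delta_rot":[[0,0,0],[0,0,0]]}' | eval $Q

```

```text
tcp_pos: [0.5782, -0.0804, 0.0995]
contact_force: [-0.2, -0.1, 2.6]
tcp_pos: [0.5784, -0.0804, 0.0994]
contact_force: [-1.7, 0.5, 6.2]
```

```bash
Q='grep -E "tcp|contact"'
python3 -m pendant '{"translation":[[0.06,0.014,0],[0.14,0.03,0],[0.2,0.045,0]],"delta_rot":[[0,0,0],[0,0,0],[0,0,0]]}' | eval $Q
python3 rd.py .1768
python3 -m pendant '{"translation":[[0.08,0.018,0],[0.16,0.036,0],[0.2,0.045,0]],"delta_rot":[[0,0,0],[0,0,0],[0,0,0]]}' | eval $Q
python3 rd.py .1768
```

```text
tcp_pos: [0.5831, -0.0795, 0.0993]
contact_force: [-0.9, 0.1, 5.2]
needle 2.378 2.312 contrast 120.86504 c (np.float64(70.0), np.float64(80.0), np.int32(140), np.int32(160)) tcp [ 0.5834 -0.0794  0.0993] F [-1.  -0.5  5.5] knob-rim mm 100.05571223722136
tcp_pos: [0.5881, -0.0784, 0.0991]
contact_force: [-2.1, 0.2, 5.9]
needle 2.326 2.23 contrast 123.82367 c (np.float64(70.0), np.float64(82.0), np.int32(140), np.int32(156)) tcp [ 0.5882 -0.0783  0.0991] F [-1.5 -0.6  4.4] knob-rim mm 99.76355159563018
```

Turning toward +x lowers the reading, so the short way is toward -x.

```bash
Q='grep -E "tcp|contact"'
python3 -m pendant '{"translation":[[-0.08,-0.018,0],[-0.16,-0.036,0],[-0.24,-0.054,0],[-0.3,-0.068,0]],"delta_rot":[[0,0,0],[0,0,0],[0,0,0],[0,0,0]]}' | eval $Q
python3 rd.py .1768
python3 -m pendant '{"translation":[[-0.1,-0.022,0],[-0.2,-0.045,0],[-0.3,-0.068,0]],"delta_rot":[[0,0,0],[0,0,0],[0,0,0]]}' | eval $Q
python3 rd.py .1768
```

```text
tcp_pos: [0.5812, -0.0798, 0.0993]
contact_force: [3.6, -0.2, 6.2]
needle 2.404 2.338 contrast 120.53694 c (np.float64(70.0), np.float64(80.0), np.int32(140), np.int32(160)) tcp [ 0.581  -0.0799  0.0993] F [1.2 0.7 5.4] knob-rim mm 100.14979829038224
tcp_pos: [0.5731, -0.0815, 0.099]
contact_force: [1.2, 0.2, 2.9]
needle 2.615 2.544 contrast 119.316925 c (np.float64(70.0), np.float64(80.0), np.int32(140), np.int32(160)) tcp [ 0.5724 -0.0817  0.0987] F [0.7 0.2 4.1] knob-rim mm 100.8874198074563
```

```bash
Q='grep -E "tcp|contact"'
python3 -m pendant '{"translation":[[0,0,0.2],[0.4,0.09,0.2],[0.86,0.194,0.2],[0.86,0.194,0.1],[0.86,0.194,0.03],[0.86,0.194,0.0],[0.86,0.194,0.0]],"delta_rot":[[0,0,0],[0,0,0],[0,0,0],[0,0,0],[0,0,0],[0,0,0],[0,0,0]]}' | eval $Q
python3 rd.py .1768
```

```text
tcp_pos: [0.5948, -0.0765, 0.0994]
contact_force: [0.1, 1.2, 4.9]
needle 2.648 2.572 contrast 129.97139 c (np.float64(70.0), np.float64(80.0), np.int32(140), np.int32(160)) tcp [ 0.5948 -0.0765  0.0994] F [-0.8  1.4  4.5] knob-rim mm 100.98604350603564
```

Good contact at 5 N. Now a full -x stroke, then the same regrip and another.

```bash
Q='grep -E "tcp|contact"'
python3 -m pendant '{"translation":[[-0.1,-0.022,0],[-0.2,-0.045,0],[-0.3,-0.068,0],[-0.4,-0.09,0],[-0.43,-0.097,0]],"delta_rot":[[0,0,0],[0,0,0],[0,0,0],[0,0,0],[0,0,0]]}' | eval $Q
python3 rd.py .1768
python3 -m pendant '{"translation":[[-0.1,-0.022,0],[-0.2,-0.045,0],[-0.3,-0.068,0],[-0.4,-0.09,0],[-0.43,-0.097,0]],"delta_rot":[[0,0,0],[0,0,0],[0,0,0],[0,0,0],[0,0,0]]}' | eval $Q
python3 rd.py .1768
python3 -m pendant '{"translation":[[0,0,0.2],[0.4,0.09,0.2],[0.86,0.194,0.2],[0.86,0.194,0.1],[0.86,0.194,0.03],[0.86,0.194,0.0],[0.86,0.194,0.0]],"delta_rot":[[0,0,0],[0,0,0],[0,0,0],[0,0,0],[0,0,0],[0,0,0],[0,0,0]]}' | eval $Q
```

```text
tcp_pos: [0.5848, -0.0792, 0.0996]
contact_force: [2.5, 0.1, 5.5]
needle 2.951 2.892 contrast 130.33939 c (np.float64(70.0), np.float64(86.5), np.int32(140), np.int32(147)) tcp [ 0.5847 -0.0792  0.0996] F [1.9 0.8 6.2] knob-rim mm 102.12724636125493
tcp_pos: [0.5731, -0.0819, 0.0991]
contact_force: [1.3, 0.7, 5.6]
needle 3.277 3.302 contrast 126.4075 c (np.float64(70.0), np.float64(86.5), np.int32(140), np.int32(147)) tcp [ 0.573  -0.0819  0.0991] F [ 0.8 -0.4  5.8] knob-rim mm 103.59179048973829
tcp_pos: [0.5948, -0.0765, 0.0993]
contact_force: [-1.1, 2.2, 4.6]
```

```bash
Q='grep -E "tcp|contact"'
python3 -m pendant '{"translation":[[-0.1,-0.022,0],[-0.2,-0.045,0],[-0.3,-0.068,0],[-0.4,-0.09,0],[-0.43,-0.097,0]],"delta_rot":[[0,0,0],[0,0,0],[0,0,0],[0,0,0],[0,0,0]]}' | eval $Q
python3 rd.py .1768
python3 -m pendant '{"translation":[[-0.1,-0.022,0],[-0.2,-0.045,0],[-0.3,-0.068,0],[-0.4,-0.09,0],[-0.43,-0.097,0]],"delta_rot":[[0,0,0],[0,0,0],[0,0,0],[0,0,0],[0,0,0]]}' | eval $Q
python3 rd.py .1768
python3 -m pendant '{"translation":[[0,0,0.2],[0.4,0.09,0.2],[0.86,0.194,0.2],[0.86,0.194,0.1],[0.86,0.194,0.03],[0.86,0.194,0.0],[0.86,0.194,0.0]],"delta_rot":[[0,0,0],[0,0,0],[0,0,0],[0,0,0],[0,0,0],[0,0,0],[0,0,0]]}' | eval $Q
```

```text
tcp_pos: [0.5844, -0.0793, 0.0994]
contact_force: [2.4, 0.2, 5.8]
needle 3.556 3.656 contrast 125.9269 c (np.float64(70.0), np.float64(86.5), np.int32(140), np.int32(147)) tcp [ 0.5844 -0.0793  0.0995] F [1.  0.9 5.7] knob-rim mm 104.85825455510792
tcp_pos: [0.5726, -0.0819, 0.0987]
contact_force: [1.6, -0.4, 3.3]
needle 3.758 3.886 contrast 108.11534 c (np.float64(70.0), np.float64(86.5), np.int32(140), np.int32(147)) tcp [ 0.5725 -0.0819  0.0986] F [ 1. -1.  3.] knob-rim mm 105.67992791308588
tcp_pos: [0.5944, -0.0767, 0.099]
contact_force: [-0.0, 0.6, 2.1]
```

```bash
Q='grep -E "tcp|contact"'; R(){ python3 rd.py .1768 | cut -c1-22; }
python3 -m pendant '{"translation":[[-0.06,-0.014,-0.01],[-0.12,-0.028,-0.01],[-0.18,-0.042,-0.01],[-0.22,-0.05,-0.01]],"delta_rot":[[0,0,0],[0,0,0],[0,0,0],[0,0,0]]}' | eval $Q
R
python3 -m pendant '{"translation":[[-0.06,-0.014,0],[-0.12,-0.028,0],[-0.18,-0.042,0],[-0.22,-0.05,0]],"delta_rot":[[0,0,0],[0,0,0],[0,0,0],[0,0,0]]}' | eval $Q
R
python3 -m pendant '{"translation":[[-0.06,-0.014,0],[-0.12,-0.028,0],[-0.18,-0.042,0],[-0.22,-0.05,0]],"delta_rot":[[0,0,0],[0,0,0],[0,0,0],[0,0,0]]}' | eval $Q
R
python3 -m pendant '{"translation":[[-0.06,-0.014,0],[-0.12,-0.028,0],[-0.18,-0.042,0],[-0.22,-0.05,0]],"delta_rot":[[0,0,0],[0,0,0],[0,0,0],[0,0,0]]}' | eval $Q
R
```

```text
tcp_pos: [0.5895, -0.078, 0.0989]
contact_force: [2.3, 1.1, 5.0]
needle 3.786 3.924 con
tcp_pos: [0.5837, -0.0795, 0.0987]
contact_force: [2.8, 1.1, 4.3]
needle 3.786 3.925 con
tcp_pos: [0.578, -0.0807, 0.0986]
contact_force: [3.1, 0.6, 4.2]
needle 3.73 3.87 contr
tcp_pos: [0.5715, -0.0816, 0.0979]
contact_force: [1.0, -0.2, 0.4]
needle 3.646 3.761 con
```

```bash
python3 - <<'E'
import numpy as np
from scipy.optimize import curve_fit
s=np.array([5.8,16,28,38.7,50.9,56,61.9,67.8,74.4]);y=np.array([2.544,2.892,3.302,3.656,3.886,3.924,3.925,3.87,3.761])
f=lambda s,m,A,s0,k:m+A*np.cos((s-s0)/k)
for a,b in((0,9),(0,8),(1,8)):
    p,c=curve_fit(f,s[a:b],y[a:b],[3.05,.84,60,26]);print(p,np.round(f(s,*p)-y,3),(s[-1]-p[2])/p[3], np.arccos((y[-1]-p[0])/p[1]))
g=lambda s,m,s0,k:m+.84*np.cos((s-s0)/k)
p,c=curve_fit(g,s,y,[3.05,60,26]);print(p,np.round(g(s,*p)-y,3),np.arccos((y[-1]-p[0])/.84))
E
```

```text
[ 3.04728908  0.88456    58.85924135 24.41338056] [ 0.002 -0.007  0.012 -0.009 -0.001  0.002 -0.     0.003 -0.002] 0.6365672549161672 0.6319888882894957
[ 3.05468225  0.87694337 58.70359628 24.16792326] [ 0.002 -0.008  0.012 -0.008  0.     0.002 -0.001  0.    -0.008] 0.6494725904296124 0.6343933057805202
[ 3.12981209  0.8037118  58.55419063 22.71506776] [ 0.037 -0.002  0.008 -0.01   0.002  0.004 -0.    -0.002 -0.015] 0.6975902309097418 0.6675493895224032
[ 3.0948184  58.75222095 23.37987106] [ 0.013 -0.011  0.005 -0.012  0.002  0.005  0.002  0.003 -0.007] 0.6549582926945074
```

The fit is clean: the peak is at s = 58.8 mm and I'm about 15.5 mm past it. I'll regrip and stroke back +x.

```bash
Q='grep -E "tcp|contact"'; R(){ python3 rd.py .1768 | cut -c1-22; }
python3 -m pendant '{"translation":[[0,0,0.2],[0.15,0.03,0.2],[0.24,0.04,0.2],[0.24,0.04,0.1],[0.24,0.04,0.03],[0.24,0.04,0.0],[0.24,0.04,0.0]],"delta_rot":[[0,0,0],[0,0,0],[0,0,0],[0,0,0],[0,0,0],[0,0,0],[0,0,0]]}' | eval $Q
R
python3 -m pendant '{"translation":[[0.08,0.018,0],[0.16,0.036,0],[0.24,0.054,0],[0.32,0.072,0],[0.36,0.081,0],[0.36,0.081,0]],"delta_rot":[[0,0,0],[0,0,0],[0,0,0],[0,0,0],[0,0,0],[0,0,0]]}' | eval $Q
R
```

```text
tcp_pos: [0.5783, -0.0807, 0.0985]
contact_force: [-0.3, 0.7, 1.0]
needle 3.646 3.76 cont
tcp_pos: [0.588, -0.0787, 0.0987]
contact_force: [-1.6, -1.1, 3.8]
needle 3.786 3.924 con
```

```bash
Q='grep -E "tcp|contact"'; R(){ python3 rd.py .1768 | cut -c1-22; }
python3 -m pendant '{"translation":[[0.05,0.011,0],[0.1,0.022,0],[0.165,0.037,0],[0.165,0.037,0]],"delta_rot":[[0,0,0],[0,0,0],[0,0,0],[0,0,0]]}' | eval $Q
R
python3 -m pendant '{"translation":[[0,0,0.1],[0,0,0.6],[0,0,2],[0,0,4],[0,0,6],[0,0,6],[0,0,6]],"delta_rot":[[0,0,0],[0,0,0],[0,0,0],[0,0,0],[0,0,0],[0,0,0],[0,0,0]]}'
python3 rd.py .1768; python3 - <<'E'
from h import *
p,d=grab_frame("scene");cv2.imwrite("pics/s3.png",cv2.resize(p[140:270,220:330],None,fx=4.5,fy=4.5,interpolation=cv2.INTER_CUBIC)[:,:,::-1])
E
```

```text
tcp_pos: [0.5922, -0.0778, 0.0988]
contact_force: [-1.5, 0.2, 4.1]
needle 3.799 3.945 con
clock: 21.95
tcp_pos: [0.5914, -0.0775, 0.2485]
orientation: [0.348, -3.122, -0.001]
contact_force: [-0.4, -0.2, -0.5]
grip_width: -0.0001
gripper_force: 0.0
needle 3.79 3.936 contrast 99.36026 c (np.float64(70.0), np.float64(86.5), np.int32(140), np.int32(147)) tcp [ 0.591  -0.0775  0.2477] F [ 0.1  0.9 -0. ] knob-rim mm 105.8562990768741
```

View pics/s3.png

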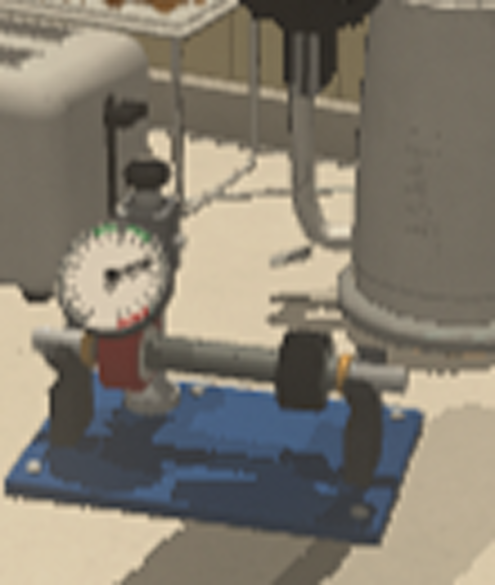

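The pointer reads 3.94, the highest seen and equal to the fitted peak. The spindle is seated and the gripper is clear.

```bash
python3 -c "from bench import hand_in;print(hand_in())"
```

```text
the job is handed in; nothing more can be done
None
```

I set the indicator with its pointer in the green band (about 2.4 rad), then stroked the spindle to the roller's high spot, where the pointer reads about 3.9 rad; that is past the green band (ends at 3.4) but short of the red, as the roller started near its low spot, and the job was handed in at about 22 s.

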